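# Show the patchwork finish sample to the inspection camera

## Robot

A 6-joint arm with a two-finger parallel gripper is mounted at the origin on the work surface. World frame = base frame: x ahead of the robot, y to its left, z up, the work surface at z = 0. Lengths are in m, angles in rad, forces in N, time in s.
With the tool pointing down it reaches from about 0.35 to 0.85 m from the base axis. Payload 8.1 kg.
Tool frame: the origin (TCP) lies at the very end of the fingers, on their centre line; the grasp point (between the pads) lies 19 mm behind it; z points along the fingers, y is the line along which they close (so a half turn about z gives the same grasp; the last joint's range is limited). The gripper opens to 93 mm and grips with 3 to 60 N. Pads are 15 mm wide; open, the fingers measure 128 mm over their backs; the gripper's body (75 mm by 188 mm) begins 65 mm behind the grasp point.
Start: joints at [-1.386, 0.13, 1.488, -0, 1.523, -0.085], TCP at [0.16, -0.578, 0.219] pointing down, gripper open.
Joint ranges: [-2.96, 2.96], [-0.89, 2.26], [0.02, 2.5], [-1.34, 4.48], [0, 2.73], [-2.66, 2.66]. Speed limits (rad/s): [2.39, 2.39, 2.79, 3.14, 3.14, 3.14].

## Interface

Orientations are given as a rotation vector (axis times angle).
In Python, from plant import monitor, eyes, ticket gives the robot as it stands.
- The arm moves only by the tool arm_command, never from a script. Its argument "deltas" is a list that holds one entry, the list of rows, each a list of 6 numbers: the shift along the world's x, y, z in cm, then the turn, a rotation vector about the world's x, y, z in degrees. In form: [[[tx, ty, tz, rx, ry, rz], ...]]. A call has 1 to 12 rows; each row shifts and turns the commanded pose from where the row before left it; what a row does not reach is not made up. A row lasts 1/12 s, in which the tool goes at most 41.7 mm and 7.16 degrees, less where a joint would pass 70% of its speed; a pose out of reach is approached as far as the arm can. A call is refused whole if a number of a shift passes 4.17 or a number of a turn 7.16, either way. A call with a gripper value outside its range is refused whole. "gripper" is the opening, from -1 (shut) to 1 (fully open), set as the call begins (left out, the last holds). The fingers move at their own pace and stop on an object; "squeeze" is the grip in N (left out, the last holds). Time passes only in rows, so rows that do not move let the fingers close. It gives the time, the measured TCP pose, the force, the opening and the grip force at its end, in the units of the state.
- monitor.read_state(): the state, without advancing time (a new reading comes with each control period).
- eyes.read_camera(name): name is "side" or "top" or "wrist"; returns the picture (420x560x3 uint8, blue, green, red); there is no depth.
- eyes.camera_model(name): a dict with "fx", "fy", "cx", "cy" (pixels), "rvec" (rotation vector, rad) and "tvec" (3), from world to camera coordinates, as OpenCV has them. Camera axes: x right, y down, z forward; pixel columns grow to the right and rows downward; lengths in m; the calibration is good to about 2 mm. A picture is of the moment at which its call begins: read the wrist's pose just before it. camera_model takes no time and is no camera call; for the wrist camera it gives the pose at the moment of the call.
- ticket.close_job(): hands the job in; it is judged then, once.
The state is a dict: "t": time; "q": joint angles; "dq": joint speeds; "joint_torque": joint torques, N m; "tool_pos": TCP position; "orientation": TCP orientation; "force": force on the tool from outside, world axes, zero at the start; "wrist_torque": the same for the moment, N m; "opening": finger opening in m; "gripper_force": force on a finger pad.
Only numpy, scipy, OpenCV 4.12 (cv2) and the standard library are available. Lean on these libraries where they do the work, as an engineer would, in place of code of your own. Each camera call takes 0.05 s, during which the arm holds its last target. There are 200 camera calls.

## Task

Pick the turquoise sample board with the brown patches out of the wooden drying rack and show it to the inspection camera: right way up, painted face turned squarely to the lens (the camera looks somewhat downward, so lean the board back to match), the middle of the face on the lens's line of sight and 150 mm from the lens. Finish while holding the board still in the air there, carried by the gripper alone. Do not touch the camera or its stand, and leave the other boards and everything else on the table where they are.

Things in the scene. Friction and masses are not known exactly. Their poses are not given: they have to be found in the camera images.
- patch_board: The board to show: 10 mm thick (x), 80 wide (y), 120 tall (z), about 80 g, upright in one of the rack's three places. Painted face (+x) and top edge: turquoise with dark brown patches; back (-x): bare pale wood. Origin: centre of the bottom edge, z up; top edge at z = 120 mm. Its lowest 24 mm sit in the rack's groove; the rest stands free, to be gripped across the 10 mm from above.
- patch_face (a point): Middle of the painted face of that board: 5 mm in +x and 60 mm up from the board's origin; same axes as the board.
- lens (a point): Middle of the inspection camera's front glass. The camera looks along this frame's -x, sloping downward 14 to 34 degrees; y is level, z is up across the camera's top. A board shown properly has its x, y, z axes parallel to these, and its face middle at x = -150 mm, y = z = 0 in this frame.
- rack: Wooden drying rack fixed to the table, 56 mm (x) by 320 mm (y), 32 mm high; a 13 mm wide, 24 mm deep groove along y, its floor 8 mm above the table, with three places for boards at y = -100, 0 and +100 mm. All painted faces look to its +x side, towards the robot's left. Origin: centre of its underside.
- stand: Fixed base of the camera stand: steel disc 140 mm across, 14 mm high, with an upright tube 175 mm high. Origin: centre of its underside. Do not touch.
- post: Upper post of the stand with yoke and tilting camera head (black body 85 x 62 x 56 mm; lens barrel 48 mm across with orange ring, facing the robot). Origin: on the head's hinge axis, 300 to 340 mm above the table, 60 mm behind the glass. Fixed. Do not touch.
- brown_board: Board of the same size, painted face all dark brown, standing in the rack; origin and axes as the patch board. A bystander: leave it where it is.
- turquoise_board: Board of the same size, painted face all turquoise, standing in the rack; origin and axes as the patch board. A bystander: leave it where it is.
- paint_can: Round can, 80 mm across, 100 mm high; origin at the centre of its underside. A bystander: leave it where it is.
- jar: Round amber jar with white cap, 64 mm across, 85 mm high; origin at the centre of its underside. A bystander: leave it where it is.
- pail_lid: White round pail lid lying flat, 120 mm across, 12 mm thick; origin at the centre of its underside. A bystander: leave it where it is.
- sanding_block: Cork sanding block, 100 x 60 x 30 mm; origin at the centre of its underside. A bystander: leave it where it is.
- brush: Paint brush lying on the table along its x. A bystander: leave it where it is.
- filling_knife: Filling knife lying on the table along its x. A bystander: leave it where it is.

How it is judged:
By the outcome, as a careful person would: the job done as asked, in the order asked, and still so for the second after the job is handed in, while the arm keeps its last pose, push and grip.
It also fails if it takes over 38 s, if anything falls off the work surface, if the arm or the gripper's body presses on something with over 40 N, if the wrist force passes 120 N, or if a joint passes its speed limit or range.

## Working session

There is one attempt and no reset: what is moved stays moved. The work goes in short steps, Python scripts to look and compute and a tool call to move; the robot and the scene stay as the last step left them, time stands still between calls to the robot, and variables do not carry over. Pictures are saved under pics/ and viewed, at most 10 in all, crops included, and the job is handed in when it is done.

Besides the shell and the picture viewer there is one more tool, called after "Call:" by a JSON object that holds its "name" and its "arguments". arm_command: Moves the arm, as the interface text tells. Its arguments: {"type":"object","properties":{"deltas":{"type":"array"},"gripper":{"type":"number"},"squeeze":{"type":"number"}},"required":["deltas"]}

```bash
mkdir -p pics; ls
python3 - <<'E'
from plant import monitor, eyes
import cv2,numpy as np
s=monitor.read_state();print({k:np.round(v,3) for k,v in s.items()})
ims=[]
for n in("side","top","wrist"):
    m=eyes.camera_model(n);im=eyes.read_camera(n);cv2.imwrite(f"pics/{n}0.png",im)
    R=cv2.Rodrigues(np.array(m["rvec"]))[0];print(n,m["fx"],m["cx"],m["cy"],"C",-R.T@np.array(m["tvec"]).ravel(),R[2])
E
```

```text
pics
{'t': np.float64(0.0), 'q': array([-1.386,  0.131,  1.489, -0.   ,  1.523, -0.085]), 'dq': array([-0.001, -0.   ,  0.002,  0.002, -0.   , -0.   ]), 'joint_torque': array([ 2.0000e-03, -5.5983e+01, -4.9176e+01,  7.7000e-02,  3.5000e-02,
       -0.0000e+00]), 'tool_pos': array([ 0.16 , -0.578,  0.218]), 'orientation': array([-3.111, -0.422,  0.   ]), 'force': array([ 0.171,  0.094, -0.065]), 'wrist_torque': array([ 0.023, -0.005, -0.052]), 'gripper_force': np.float64(0.0), 'opening': np.float64(0.093)}
side 538.7338858085577 273.3326334812425 212.19662161783808 C [0.07769081 1.08961577 1.26268728] [ 0.31590149 -0.65840095 -0.68316502]
top 503.8436758577826 269.6536683814895 206.0934481117728 C [0.41058379 0.05947626 1.86452213] [ 0.10121141  0.0100754  -0.99481392]
wrist 309.06566122780447 277.31676636033285 212.64413325927092 C [ 0.24095584 -0.55602737  0.38425639] [-0.28987498 -0.07677415 -0.9539802 ]
```

View pics/side0.png

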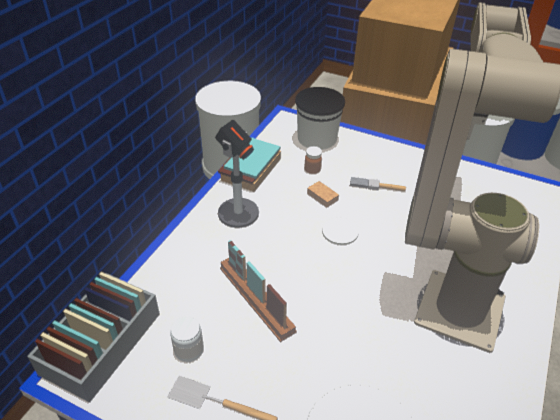

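View pics/top0.png

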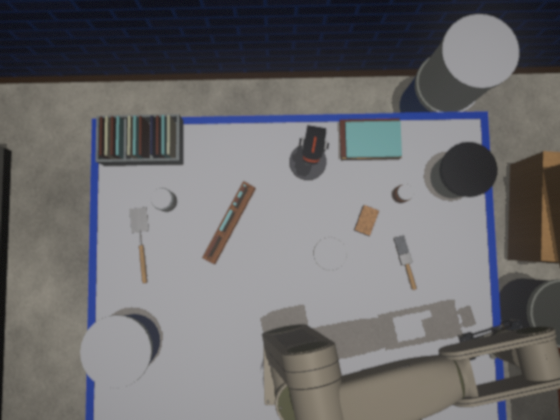

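The side view shows the rack around (257,295), with the patch board apparently at its far end (236,258), and the stand at (238,212) with its head at (234,138). In the top view the rack runs (210,260) to (250,185) and the head is at (313,143).

Run:
```python
import cv2,numpy as np
s=cv2.imread("pics/side0.png");t=cv2.imread("pics/top0.png")
f=lambda im,x,y,w,h:cv2.resize(im[y:y+h,x:x+w],(400,300),interpolation=cv2.INTER_CUBIC)
o=np.vstack([np.hstack([f(s,210,235,100,75),f(s,202,110,80,60)]),np.hstack([f(t,180,180,112,84),f(t,270,115,80,60)])])
cv2.imwrite("pics/c1.png",o)
```

```text
(no output)
```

View pics/c1.png

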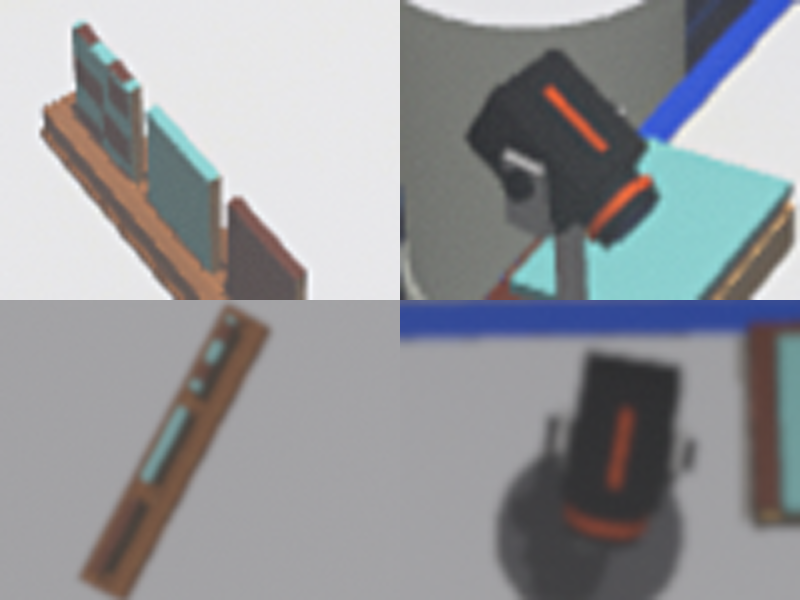

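The crop confirms the patch board stands in the far place (top at about (222,238) in the side view). The head shows an orange stripe on its top and an orange ring at its front. I'll write helpers and get rough positions.

```bash
cat > h.py <<'E'
import cv2,numpy as np
from scipy.spatial.transform import Rotation as Ro
from plant import monitor, eyes
def cam(n):
    m=eyes.camera_model(n);R=cv2.Rodrigues(np.array(m["rvec"],float))[0];t=np.array(m["tvec"],float).ravel()
    return dict(K=np.array([[m["fx"],0,m["cx"]],[0,m["fy"],m["cy"]],[0,0,1]]),R=R,t=t,C=-R.T@t)
def ray(c,p): 
    d=c["R"].T@np.linalg.solve(c["K"],[p[0],p[1],1.]);return d/np.linalg.norm(d)
def plane(c,p,z):
    d=ray(c,p);return c["C"]+d*(z-c["C"][2])/d[2]
def tri(obs):
    A=0;b=0
    for c,p in obs:
        d=ray(c,p);P=np.eye(3)-np.outer(d,d);A=A+P;b=b+P@c["C"]
    X=np.linalg.solve(A,b);e=[np.linalg.norm((np.eye(3)-np.outer(ray(c,p),ray(c,p)))@(X-c["C"]))*1000 for c,p in obs]
    return X,np.round(e,1)
def proj(c,X): 
    v=c["K"]@(c["R"]@np.asarray(X)+c["t"]);return v[:2]/v[2]
def orange(im):
    h=cv2.cvtColor(im,cv2.COLOR_BGR2HSV);return ((h[...,0]<14)&(h[...,1]>150)&(h[...,2]>90)).astype(np.uint8)
def blobs(m,n=8):
    k,l,s,c=cv2.connectedComponentsWithStats(m);return [(s[i],c[i],(l==i)) for i in range(1,k) if s[i][4]>=n]
E
python3 - <<'E'
from h import *
np.set_printoptions(precision=3,suppress=True)
for n,(x,y,w,h) in dict(side=(202,110,80,60),top=(290,115,45,60)).items():
    im=cv2.imread(f"pics/{n}0.png")[y:y+h,x:x+w]
    for s,c,m in blobs(orange(im),4):
        pts=np.argwhere(m)[:,::-1].astype(np.float32)+[x,y]
        print(n,s[4],c+[x,y],cv2.minAreaRect(pts.astype(np.float32)))
S,T=cam("side"),cam("top")
# rack in top
im=cv2.imread("pics/top0.png");hsv=cv2.cvtColor(im,cv2.COLOR_BGR2HSV)
m=((hsv[...,1]>70)).astype(np.uint8);m[:,:195]=0;m[:,265:]=0;m[:170]=0;m[275:]=0
m=cv2.morphologyEx(m,cv2.MORPH_CLOSE,np.ones((5,5)))
c=max(cv2.findContours(m,0,2)[0],key=cv2.contourArea);r=cv2.minAreaRect(c);print(r)
B=np.array([plane(T,p,.032) for p in cv2.boxPoints(r)]);print(B,B.mean(0))
# board tops: crop-based estimates
for a,b in [((236.5,188),(229,205)),((232,209),(219.5,235))]: print(plane(T,a,.128),plane(T,b,.128))
print("stand",plane(T,(308,162),.014), plane(S,(238,212),.014))
print("boardtop side",plane(S,(230,242),.128),plane(S,(245,256),.128))
E
```

```text
side 27 [236.963 133.593] ((236.7210235595703, 133.30111694335938), (15.534847259521484, 1.5609173774719238), 48.012786865234375)
side 23 [246.174 149.13 ] ((246.11178588867188, 149.04705810546875), (1.95237398147583, 11.388850212097168), 49.398704528808594)
((228.61012268066406, 222.3669891357422), (12.936151504516602, 85.81206512451172), 28.300758361816406)
[[0.416 0.324 0.032]
 [0.69  0.174 0.032]
 [0.666 0.132 0.032]
 [0.393 0.283 0.032]] [0.541 0.228 0.032]
[0.653 0.191 0.128] [0.594 0.218 0.128]
[0.579 0.208 0.128] [0.49  0.252 0.128]
stand [ 0.761 -0.067  0.014] [ 0.762 -0.061  0.014]
boardtop side [0.659 0.167 0.128] [0.594 0.195 0.128]
```

Call:
{"name": "arm_command", "arguments": {"deltas": [[[2,2.95,0.6,0,0,6.2],[2,2.95,0.6,0,0,6.2],[2,2.95,0.6,0,0,6.2],[2,2.95,0.6,0,0,6.2],[2,2.95,0.6,0,0,6.2],[2,2.95,0.6,0,0,6.2],[2,2.95,0.6,0,0,6.2],[2,2.95,0.6,0,0,6.2],[2,2.95,0.6,0,0,6.2],[2,2.95,0.6,0,0,6.2],[2,2.95,0.6,0,0,6.2],[2,2.95,0.6,0,0,6.2]]], "gripper": 1}}

```text
t: 1.15
tool_pos: [0.4005, -0.2226, 0.2909]
orientation: [2.218, 2.224, 0.0]
force: [1.1, -0.5, 0.5]
opening: 0.0931
gripper_force: 0.0
```

Call:
{"name": "arm_command", "arguments": {"deltas": [[[2,2.95,0.6,0,-5.6,0],[2,2.95,0.6,0,-5.6,0],[2,2.95,0.6,0,-5.6,0],[2,2.95,0.6,0,-5.6,0],[2,2.95,0.6,0,-5.6,0],[2,2.95,0.6,0,-5.6,0],[0,0,0,0,-5.6,0],[0,0,0,0,-5.6,0],[0,0,0,0,0,0],[0,0,0,0,0,0],[0,0,0,0,0,0]]]}}

```text
t: 2.07
tool_pos: [0.531, -0.0499, 0.329]
orientation: [1.771, 1.767, 0.722]
force: [-0.7, 0.9, 0.5]
opening: 0.0929
gripper_force: 0.0
```

```bash
cat > snap.py <<'E'
import sys,pickle
from h import *
n=sys.argv[1];st=monitor.read_state();c=cam("wrist");im=eyes.read_camera("wrist")
cv2.imwrite(f"pics/{n}.png",im);pickle.dump(c,open(f"{n}.pkl","wb"))
print(st["t"],st["tool_pos"],Ro.from_rotvec(st["orientation"]).as_matrix().round(3),st["q"])
for s,cc,m in blobs(orange(im),15): print(s,cc.round(1))
E
python3 snap.py w1
```

```text
2.0667 [ 0.53103146 -0.04988783  0.32899505] [[ 0.001  0.716  0.698]
 [ 1.    -0.003  0.001]
 [ 0.002  0.698 -0.716]] [-0.37483521 -0.89240251  2.26344315  0.29952388  1.0534023  -0.42349373]
[371 179  19  47 278] [383.6 202.9]
[410 207  40   9 229] [429.7 210.8]
[268 222  47  26 405] [290.5 234.7]
[197 360  30  34 222] [207.2 373.5]
```

View pics/w1.png

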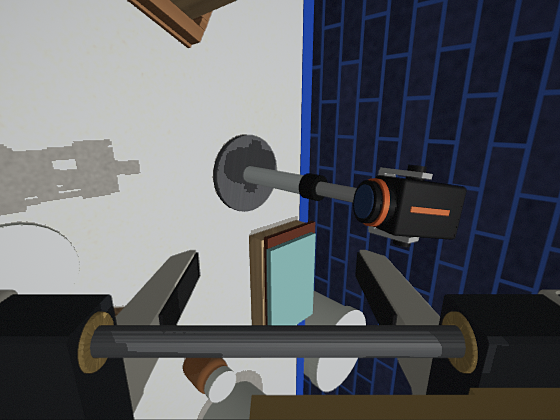

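View w1: the lens barrel with its orange ring is at about (372,201), the stripe at (430,211), and the stand base at (245,172). Joint 2 sits at its limit, so I'll lean back less and shift for a second view.

Call:
{"name": "arm_command", "arguments": {"deltas": [[[0,-1,-0.5,0,5,0],[0,-4,-0.5,0,5,0],[0,-4,0,0,2,0],[0,-4,0,0,0,0],[0,-3,0,0,0,0],[0,0,0,0,0,0],[0,0,0,0,0,0],[0,0,0,0,0,0]]]}}

```text
t: 2.78
tool_pos: [0.5314, -0.2099, 0.3191]
orientation: [1.905, 1.9, 0.553]
force: [0.2, 0.4, 0.9]
opening: 0.0929
gripper_force: 0.0
```

```bash
python3 snap.py w2
```

```text
2.7833 [ 0.53137933 -0.20989288  0.31905306] [[ 0.002  0.845  0.535]
 [ 1.    -0.003  0.001]
 [ 0.002  0.535 -0.845]] [-0.69929947 -0.47659038  1.95109691  0.37348966  1.23899027 -0.7419955 ]
[439   0  31  64 495] [458.4  31.2]
[499  24  61  20 540] [529.3  33.4]
[230 279  29  30 120] [239.5 290. ]
```

Call:
{"name": "arm_command", "arguments": {"deltas": [[[0,4,0,0,0,0],[0,4,0,0,0,0],[0,4,0,0,0,0],[0,4,0,0,0,0],[0,4,0,0,0,0],[0,4,0,0,0,0],[0,4,0,0,0,0],[0,0,0,0,0,0],[0,0,0,0,0,0],[0,0,0,0,0,0]]]}}

```text
t: 3.67
tool_pos: [0.5309, 0.072, 0.3182]
orientation: [1.901, 1.904, 0.555]
force: [-0.4, -0.9, 0.8]
opening: 0.0928
gripper_force: 0.0
```

```bash
python3 snap.py w3
python3 - <<'E'
import cv2,numpy as np
f=lambda n,x,y,w,h:cv2.resize(cv2.imread(f"pics/{n}.png")[y:y+h,x:x+w],(400,300),interpolation=cv2.INTER_CUBIC)
cv2.imwrite("pics/c2.png",np.vstack([np.hstack([f("w1",340,150,140,105),f("w2",0,0,560,420)]),np.hstack([f("w3",0,0,560,420),f("w3",340,150,140,105)])]))
E
```

```text
3.6667 [0.53086597 0.07202926 0.31817977] [[-0.003  0.845  0.535]
 [ 1.     0.001  0.004]
 [ 0.003  0.535 -0.845]] [ 0.05870332 -0.65139404  2.0656705  -0.03013023  1.16340795  0.06087889]
```

View pics/c2.png

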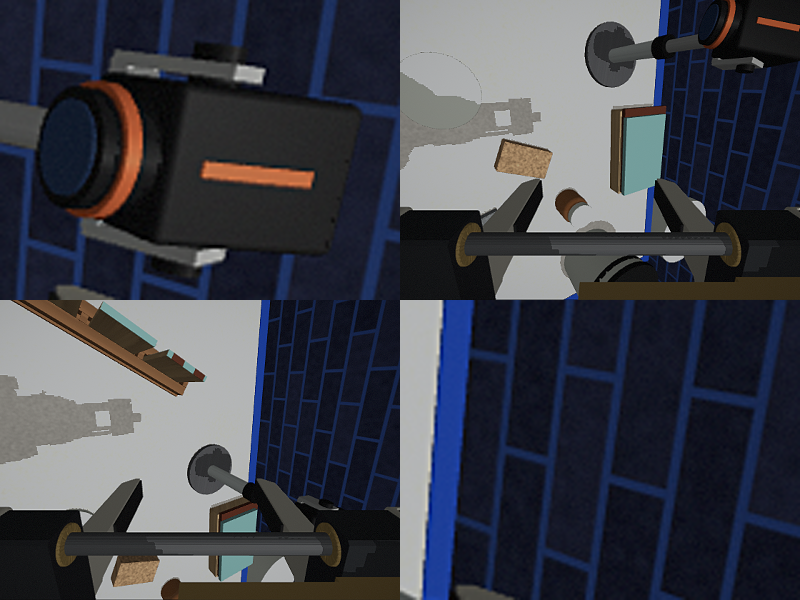

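w1 (enlarged) shows the blue glass centred near (364,201) with the orange ring behind it. w2 has the head at the upper right, partly cut off, and w3 doesn't show it. I'll take two more views with the head fully in frame.

Call:
{"name": "arm_command", "arguments": {"deltas": [[[0,-4,0,0,-2,0],[0,-4,-0.5,0,-1,0],[0,-4,-1,0,0,0],[-1,-4,-1,0,0,0],[-1,-4,-1,0,0,0],[-1,0,-1,0,0,0],[0,0,0,0,0,0],[0,0,0,0,0,0],[0,0,0,0,0,0]]]}}

```text
t: 4.47
tool_pos: [0.5019, -0.1285, 0.2739]
orientation: [1.872, 1.866, 0.598]
force: [0.8, 0.4, -0.4]
opening: 0.0934
gripper_force: 0.0
```

```bash
python3 snap.py w4
```

```text
4.4667 [ 0.5019087  -0.12853835  0.27394499] [[ 0.002  0.815  0.579]
 [ 1.    -0.003  0.001]
 [ 0.003  0.579 -0.815]] [-0.59200829 -0.74294375  2.21764538  0.36097912  1.15986224 -0.64790617]
[483 102  31  59 403] [503.8 132.2]
[541 132  19  11 146] [550.4 136.9]
```

Call:
{"name": "arm_command", "arguments": {"deltas": [[[0,4,0,0,0,0],[0,4,0,0,0,0],[0,0,-2.5,0,0,0],[0,0,-2.5,0,0,0],[0,0,0,0,0,0],[0,0,0,0,0,0],[0,0,0,0,0,0]]]}}

```text
t: 5.1
tool_pos: [0.5024, -0.0476, 0.2249]
orientation: [1.87, 1.868, 0.599]
force: [-0.3, 0.5, 1.2]
opening: 0.0927
gripper_force: 0.0
```

```bash
python3 snap.py w5
python3 - <<'E'
from h import *
import pickle
np.set_printoptions(precision=4,suppress=True)
W={n:pickle.load(open(n+".pkl","rb")) for n in("w1","w2","w4","w5")}
N=[];ro=[];go=[]
for n,c in W.items():
    im=cv2.imread(f"pics/{n}.png");bl=[b for b in blobs(orange(im),60)]
    bl=[b for b in bl if b[0][0]>320 and b[0][1]<330]
    st=max(bl,key=lambda b:b[1][0]);rg=max([b for b in bl if b is not st],key=lambda b:b[0][4])
    # stripe axis line
    p=np.argwhere(st[2])[:,::-1].astype(np.float32);vx,vy,x0,y0=cv2.fitLine(p,cv2.DIST_L2,0,.01,.01).ravel()
    nn=np.cross(ray(c,(x0-30*vx,y0-30*vy)),ray(c,(x0+30*vx,y0+30*vy)));N.append(nn/np.linalg.norm(nn))
    # glass: bluish dark disc, near ring
    x,y,w,h=rg[0][:4];print(n,"ring",rg[0],"stripe",st[0])
    b,g,r=[im[...,i].astype(int) for i in range(3)]
    m=((b>r*1.5)&(b>30)).astype(np.uint8);q=np.zeros_like(m);q[max(0,y-3):y+h+3,x-20:x+w]=1
    m=cv2.morphologyEx(m&q,cv2.MORPH_OPEN,np.ones((3,3)))
    for s,cc,mm in blobs(m,60):
        cn=cv2.findContours(mm.astype(np.uint8),0,1)[0][0]
        if len(cn)>5: e=cv2.fitEllipse(cn);print("  glass?",s,cc,[np.round(v,1) for v in e])
N=np.array(N);u,s,vt=np.linalg.svd(N);d=vt[2];d*=np.sign(d[0]);print("stripe dir",d,s,"res deg",np.degrees(np.arcsin(N@d)),"tilt",np.degrees(np.arcsin(d[2])),"yaw",np.degrees(np.arctan2(d[1],d[0])))
f=lambda n,x,y,w,h:cv2.resize(cv2.imread(f"pics/{n}.png")[y:y+h,x:x+w],(400,300),interpolation=cv2.INTER_CUBIC)
cv2.imwrite("pics/c3.png",np.hstack([f("w4",340,50,180,135),f("w5",340,120,180,135)]))
E
```

```text
5.1 [ 0.50238311 -0.04759674  0.22494397] [[-0.     0.815  0.579]
 [ 1.    -0.001  0.002]
 [ 0.003  0.579 -0.815]] [-0.3481088  -0.83064839  2.35245054  0.23337092  1.04345107 -0.40528417]
[533 204  27  59 303] [552.9 236.6]
w1 ring [371 179  19  47 278] stripe [410 207  40   9 229]
  glass? [355 176  15  10  90] [360.1556 179.0889] [array([360. , 179.4]), array([ 8.4, 16. ]), np.float64(71.0)]
  glass? [354 185  20  33 530] [363.5528 201.0566] [array([363.6, 201. ]), array([18.8, 33.4]), np.float64(7.4)]
  glass? [351 212  12  17 111] [355.3514 222.6577] [array([355.5, 222.1]), array([10.8, 17.9]), np.float64(160.7)]
w2 ring [439   0  31  64 495] stripe [499  24  61  20 540]
  glass? [419   0  20  22 259] [425.4286   8.2973] [array([425.8,   7.8]), array([15.9, 25.9]), np.float64(34.8)]
w4 ring [483 102  31  59 403] stripe [541 132  19  11 146]Traceback (most recent call last):
  File "<stdin>", line 9, in <module>
ValueError: max() iterable argument is empty
```

Call:
{"name": "arm_command", "arguments": {"deltas": [[[0,0,4,0,0,0],[0,0,4,0,3,0],[0,-1,4,0,3,0],[0,-1,4,0,3,0],[0,-1,3.5,0,3,0],[0,-1,0,0,0,0],[0,0,0,0,0,0],[0,0,0,0,0,0],[0,0,0,0,0,0]]]}}

```text
t: 5.9
tool_pos: [0.5012, -0.0881, 0.417]
orientation: [2.003, 1.996, 0.414]
force: [0.1, 0.7, -0.3]
opening: 0.0928
gripper_force: 0.0
```

```bash
python3 snap.py w6
```

```text
5.9 [ 0.50121878 -0.08807917  0.41696181] [[ 0.003  0.919  0.394]
 [ 1.    -0.004  0.002]
 [ 0.004  0.394 -0.919]] [-0.38871142 -0.51822444  1.75161113  0.15238456  1.53137241 -0.36224248]
[398 141  17  44 245] [408.1 162.7]
[436 166  47  13 259] [458.7 172. ]
```

Call:
{"name": "arm_command", "arguments": {"deltas": [[[0,-4,0,0,-2,0],[0,-4,0,0,-3,0],[0,-2,0,0,0,0],[0,0,0,0,0,0],[0,0,0,0,0,0],[0,0,0,0,0,0]]]}}

```text
t: 6.45
tool_pos: [0.5013, -0.1872, 0.4173]
orientation: [1.949, 1.945, 0.494]
force: [-0.2, 0.4, 0.5]
opening: 0.0926
gripper_force: 0.0
```

```bash
python3 snap.py w7
cat > head.py <<'E'
from h import *
import pickle
np.set_printoptions(precision=4,suppress=True)
N=[]
for n in ["w1","w2","w4","w6","w7"]:
    c=pickle.load(open(n+".pkl","rb"));im=cv2.imread(f"pics/{n}.png")
    bl=[b for b in blobs(orange(im),60) if b[0][0]>320 and b[0][1]<330]
    st=max(bl,key=lambda b:b[1][0])
    p=np.argwhere(st[2])[:,::-1].astype(np.float32);vx,vy,x0,y0=cv2.fitLine(p,cv2.DIST_L2,0,.01,.01).ravel()
    nn=np.cross(ray(c,(x0-30*vx,y0-30*vy)),ray(c,(x0+30*vx,y0+30*vy)));N.append(nn/np.linalg.norm(nn)*len(p)/400)
    print(n,[b[0] for b in bl])
N=np.array(N);u,s,vt=np.linalg.svd(N);d=vt[2];d*=np.sign(d[0])
print("stripe dir",d,s,"res deg",np.degrees(np.arcsin(N@d/np.linalg.norm(N,axis=1))),"tilt",np.degrees(np.arcsin(d[2])),"yaw",np.degrees(np.arctan2(d[1],d[0])))
f=lambda n,x,y,w,h:cv2.resize(cv2.imread(f"pics/{n}.png")[y:y+h,x:x+w],(400,300),interpolation=cv2.INTER_CUBIC)
cv2.imwrite("pics/c3.png",np.vstack([np.hstack([f("w2",400,0,160,120),f("w4",440,70,120,90)]),np.hstack([f("w6",0,0,560,420),f("w7",0,0,560,420)])]))
E
python3 head.py
```

```text
6.45 [ 0.50133085 -0.18715495  0.41732437] [[ 0.001  0.881  0.474]
 [ 1.    -0.003  0.003]
 [ 0.004  0.474 -0.881]] [-0.66572501 -0.49822542  1.76397808  0.30039446  1.48167215 -0.63019648]
[387  51  18  48 286] [397.7  74.3]
[427  72  47  14 302] [450.   78.2]
[238 263  24  24  87] [245.6 271.7]
w1 [array([371, 179,  19,  47, 278], dtype=int32), array([410, 207,  40,   9, 229], dtype=int32)]
w2 [array([439,   0,  31,  64, 495], dtype=int32), array([499,  24,  61,  20, 540], dtype=int32)]
w4 [array([483, 102,  31,  59, 403], dtype=int32), array([541, 132,  19,  11, 146], dtype=int32)]
w6 [array([398, 141,  17,  44, 245], dtype=int32), array([436, 166,  47,  13, 259], dtype=int32)]
w7 [array([387,  51,  18,  48, 286], dtype=int32), array([427,  72,  47,  14, 302], dtype=int32)]
stripe dir [ 0.8533 -0.1601  0.4963] [1.7743 0.353  0.0057] res deg [ 0.0444  0.0234 -0.8755  0.0831  0.0478] tilt 29.756927587297717 yaw -10.623996612091139
```

View pics/c3.png

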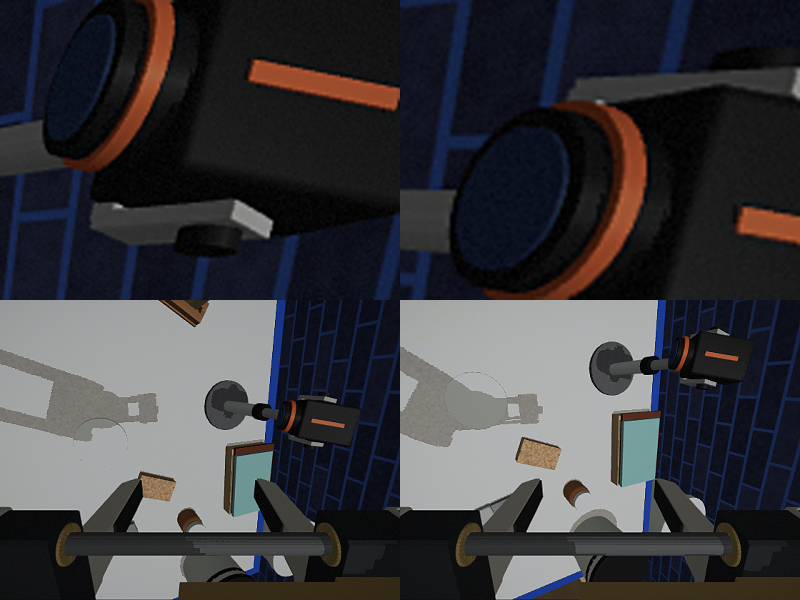

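The crops show the glass centred at about (433,33) in w2 and (474,129) in w4. The stripe direction agrees between views to within 0.1°, giving a 29.8° slope and -10.6° yaw. Next I'll triangulate the glass and check it against the stripe.

```bash
cat > lens.py <<'E'
from h import *
import pickle
np.set_printoptions(precision=4,suppress=True)
L={n:pickle.load(open(n+".pkl","rb")) for n in("w1","w2","w4","w6","w7")}
obs=[]
for n,p0 in dict(w1=(363.6,201),w2=(432.8,33.2),w4=(473.9,129.1)).items():
    im=cv2.GaussianBlur(cv2.imread(f"pics/{n}.png"),(3,3),0).astype(int)
    m=((im[...,0]-im[...,2]>18)).astype(np.uint8)
    m=cv2.morphologyEx(m,cv2.MORPH_OPEN,np.ones((3,3)))
    l=cv2.connectedComponents(m)[1];k=l[int(p0[1]),int(p0[0])]
    cn=cv2.findContours((l==k).astype(np.uint8),0,1)[0][0];e=cv2.fitEllipse(cv2.convexHull(cn));print(n,k,(l==k).sum(),np.round(e[0],1),np.round(e[1],1))
    p=e[0] if k and np.hypot(*np.subtract(e[0],p0))<3 else p0
    obs.append((L[n],p))
X,e=tri(obs);print("lens",X,e)
# stripe centre from full views
s=[]
for n in("w1","w6","w7"):
    im=cv2.imread(f"pics/{n}.png");st=max([b for b in blobs(orange(im),60) if b[0][0]>320 and b[0][1]<330],key=lambda b:b[1][0]);s.append((L[n],st[1]))
Sx,e=tri(s);d=np.array([.8533,-.1601,.4963]);yv=np.cross([0,0,1],d);yv/=np.linalg.norm(yv);zv=np.cross(d,yv)
print("stripe",Sx,e,"in lens frame",[(Sx-X)@v for v in(d,yv,zv)])
h=X+.06*d;print("hinge",h,"target face",X-.15*d)
E
python3 lens.py
```

```text
w1 50 508 [363.6 201. ] [19.1 33.3]
w2 3 701 [432.5  30.3] [18.  52.7]
w4 2 876 [473.8 129.1] [27.8 44.5]
lens [ 0.7152 -0.057   0.2781] [0.4 0.3 0.1]
stripe [ 0.7581 -0.0652  0.334 ] [0.4 0.1 0.3] in lens frame [np.float64(0.06565174472358047), np.float64(-0.00018952819854027407), np.float64(0.026813850354758768)]
hinge [ 0.7664 -0.0666  0.3079] target face [ 0.5872 -0.0329  0.2037]
```

Call:
{"name": "arm_command", "arguments": {"deltas": [[[0,4,0,0,4.7,0],[0,4,0,0,4.7,0],[0,4,0,0,4.7,0],[0,4,0,0,4.7,0],[0,4,0,0,4.7,0],[0,4,0,0,4.8,0],[2.1,2.1,-2.7,0,0,6.8],[2.1,2.1,-2.7,0,0,6.8],[2.1,2.1,-2.7,0,0,6.8],[2.1,2.1,-2.7,0,0,6.8],[2.1,2.1,-2.7,0,0,6.8],[2.1,2.1,-2.7,0,0,6.8]]]}}

```text
t: 7.5
tool_pos: [0.6277, 0.1812, 0.2548]
orientation: [-1.299, -2.859, -0.002]
force: [0.5, -0.6, -0.1]
opening: 0.093
gripper_force: 0.0
```

Call:
{"name": "arm_command", "arguments": {"deltas": [[[0,0,0,0,0,6.8],[0,0,0,0,0,6.8],[0,0,0,0,0,6.9],[0,0,0,0,0,0],[0,0,0,0,0,0],[0,0,0,0,0,0]]]}}

```text
t: 8.0
tool_pos: [0.6273, 0.1789, 0.2563]
orientation: [-0.787, -3.04, -0.001]
force: [0.4, -0.2, 0.4]
opening: 0.0931
gripper_force: 0.0
```

```bash
python3 snap.py b1
```

```text
8.0 [0.62734705 0.17893417 0.25633019] [[-0.875  0.485 -0.001]
 [ 0.485  0.875  0.001]
 [ 0.002  0.    -1.   ]] [ 1.98532771e-01  2.61384338e-01  1.27203282e+00  1.29114678e-03
  1.60918780e+00 -8.65872899e-01]
[287  50   4  19  22] [288.9  58. ]
```

View pics/b1.png

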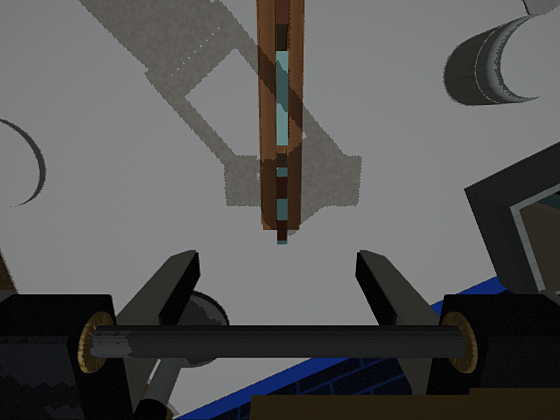

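The patch board's top edge runs from about (282,153) to its far end at (282,244), 10 px wide. The fingers are centred around column 278. I'll take a second view shifted along the rack to triangulate the height.

Call:
{"name": "arm_command", "arguments": {"deltas": [[[-2.7,1.5,-1,0,0,0],[-2.6,1.4,-1,0,0,0],[0,0,0,0,0,0],[0,0,0,0,0,0],[0,0,0,0,0,0]]]}}

```text
t: 8.47
tool_pos: [0.575, 0.2071, 0.2367]
orientation: [-0.784, -3.042, -0.001]
force: [-0.2, -0.6, 0.6]
opening: 0.0927
gripper_force: 0.0
```

```bash
python3 snap.py b2
cat > board.py <<'E'
from h import *
import pickle
np.set_printoptions(precision=4,suppress=True)
o=[]
for n in("b1","b2"):
    c=pickle.load(open(n+".pkl","rb"));im=cv2.imread(f"pics/{n}.png");h=cv2.cvtColor(im,cv2.COLOR_BGR2HSV)
    m=((h[...,1]>70)&(h[...,2]>30)).astype(np.uint8);m[:,:230]=0;m[:,330:]=0;m[330:]=0
    b=max(blobs(m,200),key=lambda b:b[0][4])[2];r=np.argwhere(b)[:,0].max()
    w=[(y,np.flatnonzero(b[y])) for y in range(r-30,r+1,3)]
    print(n,r,[(y,v.min(),v.max(),len(v)) for y,v in w])
    v=np.flatnonzero(b[r-4]);p=(v.mean(),r+.5);o.append((c,p))
    print(p,plane(c,p,.128), plane(c,(p[0],p[1]-60),.128))
print(tri(o))
cv2.imwrite("pics/c4.png",np.hstack([cv2.resize(cv2.imread(f"pics/{n}.png")[y:y+120,230:330],(400,480)) for n,y in(("b1",140),("b2",200))]))
E
python3 board.py
```

```text
8.4667 [0.5750363  0.207058   0.23673734] [[-0.875  0.483 -0.   ]
 [ 0.483  0.875  0.001]
 [ 0.001  0.001 -1.   ]] [ 2.61063226e-01  1.53592771e-01  1.42997188e+00  1.11452854e-03
  1.55813852e+00 -8.05317582e-01]
[259  94   1  15  15] [259. 101.]
b1 239 [(209, np.int64(261), np.int64(300), 38), (212, np.int64(261), np.int64(300), 38), (215, np.int64(261), np.int64(300), 38), (218, np.int64(261), np.int64(300), 38), (221, np.int64(261), np.int64(300), 39), (224, np.int64(263), np.int64(299), 37), (227, np.int64(263), np.int64(298), 36), (230, np.int64(277), np.int64(286), 10), (233, np.int64(277), np.int64(286), 9), (236, np.int64(277), np.int64(286), 9), (239, np.int64(277), np.int64(285), 8)]
(np.float64(281.8888888888889), np.float64(239.5)) [0.6622 0.165  0.128 ] [0.6074 0.1951 0.128 ]
b2 281 [(251, np.int64(262), np.int64(300), 39), (254, np.int64(262), np.int64(300), 38), (257, np.int64(262), np.int64(300), 39), (260, np.int64(262), np.int64(300), 39), (263, np.int64(262), np.int64(300), 38), (266, np.int64(262), np.int64(300), 38), (269, np.int64(263), np.int64(299), 37), (272, np.int64(264), np.int64(299), 35), (275, np.int64(264), np.int64(298), 34), (278, np.int64(278), np.int64(286), 9), (281, np.int64(278), np.int64(286), 9)]
(np.float64(282.0), np.float64(281.5)) [0.6427 0.175  0.128 ] [0.5869 0.2056 0.128 ]
(array([ 0.7107,  0.1404, -0.0047]), array([0.2, 0.2]))
```

View pics/c4.png

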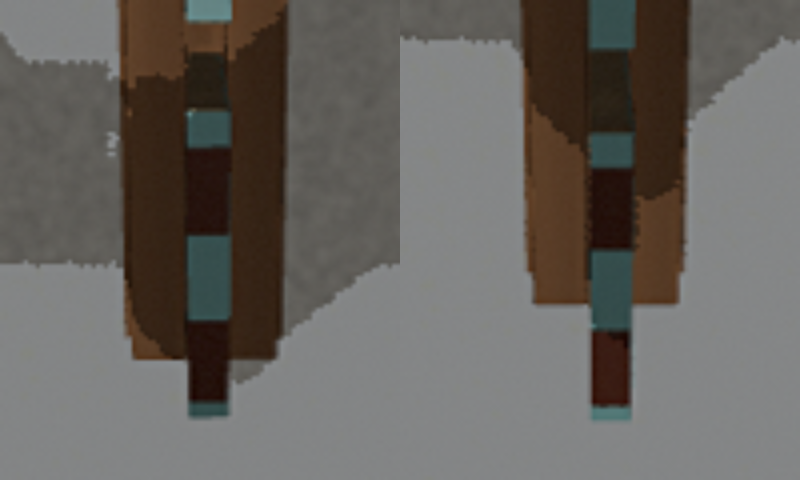

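The crops give the top edge's ends: b1 near end at (282,167.5) and far end at (282,244), b2 near end at (282.6,233.2) and far end at (282.7,305).

```bash
cat > plan.py <<'E'
from h import *
import pickle
np.set_printoptions(precision=4,suppress=True)
c1,c2=[pickle.load(open(n+".pkl","rb")) for n in("b1","b2")]
P=[]
for a,b in [(110,133),(148,168),(235,248),(321,330),(402,406),(416,420)]:
    X,e=tri([(c1,(282,a/4+140)),(c2,(282.7,b/4+200))]);P.append(X);print(X,e)
P=np.array(P);z=np.median(P[:,2]);print("z top",z,"len",np.linalg.norm(P[0]-P[-1]))
E1=[plane(c,p,z) for c,p in((c1,(282,167.5)),(c2,(282.7,233.25)))];E2=[plane(c,p,z) for c,p in((c1,(282,244)),(c2,(282.7,305)))]
print("ends",E1,E2);a=np.mean(E1,0);b=np.mean(E2,0);print("mid",(a+b)/2,"len",np.linalg.norm(a-b),"yaw of y",np.degrees(np.arctan2(*(a-b)[1::-1])))
E
python3 plan.py
```

```text
[0.597  0.2008 0.1296] [0.1 0.1]
[0.6052 0.1963 0.1288] [0. 0.]
[0.6246 0.1857 0.1267] [0. 0.]
[0.6439 0.1751 0.1281] [0. 0.]
[0.6632 0.1646 0.128 ] [0. 0.]
[0.6663 0.1629 0.129 ] [0. 0.]
z top 0.12844882463536514 len 0.07892174815255375
ends [array([0.5972, 0.2008, 0.1284]), array([0.5974, 0.2006, 0.1284])] [array([0.6665, 0.1627, 0.1284]), array([0.6666, 0.1627, 0.1284])]
mid [0.6319 0.1817 0.1284] len 0.07893669466157681 yaw of y 151.2796767099837
```

Call:
{"name": "arm_command", "arguments": {"deltas": [[[2.8,-1.3,0,0,0,0],[2.9,-1.25,0,0,0,0],[0,0,-3.5,0,0,0],[0,0,-3.5,0,0,0],[0,0,-3,0,0,0],[0,0,-2.5,0,0,0],[0,0,-2.15,0,0,0],[0,0,0,0,0,0],[0,0,0,0,0,0],[0,0,0,0,0,0]]]}}

```text
t: 9.35
tool_pos: [0.6334, 0.1814, 0.0916]
orientation: [0.784, 3.042, 0.003]
force: [1.6, 0.1, 0.4]
opening: 0.0929
gripper_force: 0.0
```

Call:
{"name": "arm_command", "arguments": {"deltas": [[[0,0,0,0,0,0],[0,0,0,0,0,0],[0,0,0,0,0,0],[0,0,0,0,0,0],[0,0,0,0,0,0],[0,0,0,0,0,0],[0,0,0,0,0,0],[0,0,0,0,0,0],[0,0,0,0,0,0],[0,0,0,0,0,0]]], "gripper": -1, "squeeze": 30}}

```text
t: 10.18
tool_pos: [0.6316, 0.1816, 0.0893]
orientation: [-0.782, -3.04, -0.001]
force: [0.1, -0.8, -0.2]
opening: 0.031
gripper_force: 0.0
```

Call:
{"name": "arm_command", "arguments": {"deltas": [[[0,0,0,0,0,0],[0,0,0,0,0,0],[0,0,0,0,0,0],[0,0,0,0,0,0],[0,0,0,0,0,0],[0,0,0,0,0,0],[0,0,0,0,0,0]]]}}

```text
t: 10.77
tool_pos: [0.6316, 0.1815, 0.0893]
orientation: [-0.782, -3.041, -0.001]
force: [-0.0, 1.1, 0.6]
opening: 0.0101
gripper_force: 30.0
```

Call:
{"name": "arm_command", "arguments": {"deltas": [[[0,0,0.5,0,0,0],[0,0,1,0,0,0],[0,0,2,0,0,0],[0,0,3,0,0,0],[0,0,3,0,0,0],[0,0,2.5,0,0,0],[0,0,1,0,0,0],[0,0,0,0,0,0],[0,0,0,0,0,0]]]}}

```text
t: 11.52
tool_pos: [0.6318, 0.1816, 0.2194]
orientation: [-0.782, -3.041, -0.001]
force: [0.6, -0.6, -1.6]
opening: 0.0101
gripper_force: 30.0
```

```bash
cat > goal.py <<'E'
from h import *
np.set_printoptions(precision=4,suppress=True)
d=np.array([.8533,-.1601,.4963]);d/=np.linalg.norm(d);X=np.array([.7152,-.0570,.2781])
y=np.cross([0,0,1],d);y/=np.linalg.norm(y);z=np.cross(d,y);B=np.c_[d,y,z]
RT=B@np.array([[0,1,0],[1,0,0],[0,0,-1.]])  # tool x=board y, tool y=board x, tool z=-board z
tcp=X+B@np.array([-.155,0,.0209])
s=monitor.read_state();R=Ro.from_rotvec(s["orientation"]).as_matrix()
yaw=np.degrees(np.arctan2(RT[1,0],RT[0,0])-np.arctan2(R[1,0],R[0,0]));yaw=(yaw+180)%360-180
rest=Ro.from_matrix(RT@(Ro.from_euler('z',yaw,degrees=True).as_matrix()@R).T).as_rotvec(degrees=True)
print("tcp goal",tcp,"shift cm",(tcp-s["tool_pos"])*100,"yaw",yaw,"then",rest,"direct",Ro.from_matrix(RT@R.T).as_rotvec(degrees=True))
E
python3 goal.py
```

```text
tcp goal [ 0.5727 -0.0303  0.2193] shift cm [ -5.9026 -21.1879  -0.0096] yaw -71.78662233602422 then [ -5.5679 -29.2027  -0.0231] direct [ 13.4582 -28.7319 -70.1039]
```

Call:
{"name": "arm_command", "arguments": {"deltas": [[[-0.8,-1.8,0.2,0,0,-4],[-0.8,-1.8,0.2,0,0,-6],[-0.8,-1.8,0,0,0,-6],[-0.8,-1.8,0,0,0,-6],[-0.8,-1.8,0,0,0,-6],[-0.8,-1.8,0,0,0,-6],[-0.8,-1.8,0,0,0,-6],[-0.8,-1.8,0,0,0,-6],[-0.8,-1.8,0,0,0,-6],[-0.8,-1.8,0,0,0,-6],[-0.8,-1.8,0,0,0,-6],[-0.8,-1.4,0,0,0,-5]]]}}

```text
t: 12.52
tool_pos: [0.5337, -0.0315, 0.2202]
orientation: [-2.371, -2.054, 0.003]
force: [-0.5, 0.1, 0.5]
opening: 0.0097
gripper_force: 30.0
```

Call:
{"name": "arm_command", "arguments": {"deltas": [[[0,0,0,0,0,-2.8],[0,0,0,-0.8,-4,0],[0,0,0,-1,-5,0],[0,0,0,-1,-5.2,0],[0,0,0,-1,-5,0],[0,0,0,-1,-5,0],[0,0,0,-0.8,-5,0],[0,0,0,0,0,0],[0,0,0,0,0,0],[0,0,0,0,0,0]]]}}

```text
t: 13.35
tool_pos: [0.5357, -0.0305, 0.2233]
orientation: [2.084, 1.729, 0.457]
force: [0.9, -0.2, -0.6]
opening: 0.0099
gripper_force: 30.0
```

```bash
python3 goal.py; python3 snap.py f1
python3 - <<'E'
from h import *
im=eyes.read_camera("side");cv2.imwrite("pics/s1.png",im)
w=cv2.imread("pics/f1.png")
cv2.imwrite("pics/c5.png",np.hstack([cv2.resize(w,(400,300)),cv2.resize(im[90:300,180:460],(400,300),interpolation=cv2.INTER_CUBIC)]))
E
```

```text
tcp goal [ 0.5727 -0.0303  0.2193] shift cm [ 3.7023  0.0234 -0.3939] yaw 0.024945798447930656 then [-0.0384 -0.1618 -0.    ] direct [-0.0385 -0.1618  0.0249]
13.35 [ 0.53572578 -0.03050636  0.22325972] [[ 0.185  0.855  0.485]
 [ 0.983 -0.161 -0.091]
 [ 0.     0.494 -0.87 ]] [-0.13467809 -0.58207633  2.17698226 -0.02933635  1.03102087  0.05970376]
```

View pics/c5.png

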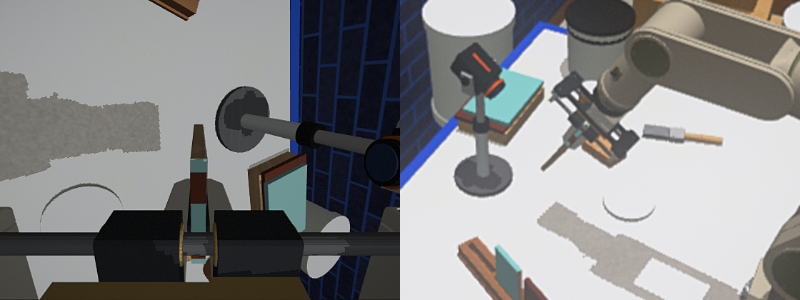

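The board is held and faces the lens, with its top edge at about (278,225–330) in the wrist view. The side view shows it clear of the head. Next is the final approach.

Call:
{"name": "arm_command", "arguments": {"deltas": [[[1,0,-0.1,0,0,0],[1.2,0,-0.2,0,0,0],[1,0,-0.1,0,-0.15,0],[0.5,0,0,0,0,0],[0,0,0,0,0,0],[0,0,0,0,0,0],[0,0,0,0,0,0],[0,0,0,0,0,0]]]}}

```text
t: 14.12
tool_pos: [0.5725, -0.0305, 0.2195]
orientation: [2.081, 1.726, 0.461]
force: [-0.4, -0.6, -1.3]
opening: 0.0098
gripper_force: 30.0
```

```bash
cat >> goal.py <<'E'
B2=np.c_[R[:,0+1],R[:,0],-R[:,2]]
def board(x,y,zz): # board coords from origin, via measured TCP
    return s["tool_pos"]+B2@np.array([x,y,zz-.0809])
E
python3 - <<'E'
exec(open("goal.py").read())
T=[]
for n,(x0,y0,w,h,k) in dict(wrist=(200,150,160,240,2.5),side=(225,120,100,75,8),top=None or (290,140,60,90,6)).items():
    c=cam(n);im=eyes.read_camera(n);cv2.imwrite(f"pics/{n}9.png",im)
    o=cv2.resize(im[y0:y0+h,x0:x0+w],None,fx=k,fy=k,interpolation=cv2.INTER_CUBIC)
    for x in(-.005,.005):
        for a,b in(((-.04,.12),(.04,.12)),((.04,.12),(.04,0)),((.04,0),(-.04,0))):
            p=[tuple(int(v) for v in ((proj(c,board(x,*q))+.5-[x0,y0])*k)) for q in(a,b)];cv2.line(o,p[0],p[1],(0,0,255) if x>0 else (0,255,255),1)
    T.append(o)
o=np.zeros((600,800,3),np.uint8);o[:,:400]=T[0];r=cv2.resize(T[1],(400,300));o[:300,400:]=r;t=cv2.resize(T[2],(200,300));o[300:,400:600]=t
cv2.imwrite("pics/c6.png",o)
E
```

```text
tcp goal [ 0.5727 -0.0303  0.2193] shift cm [ 0.0295  0.0226 -0.0169] yaw 0.021665384123252807 then [-0.0122  0.1101  0.    ] direct [-0.0122  0.1101  0.0217]
```

View pics/c6.png

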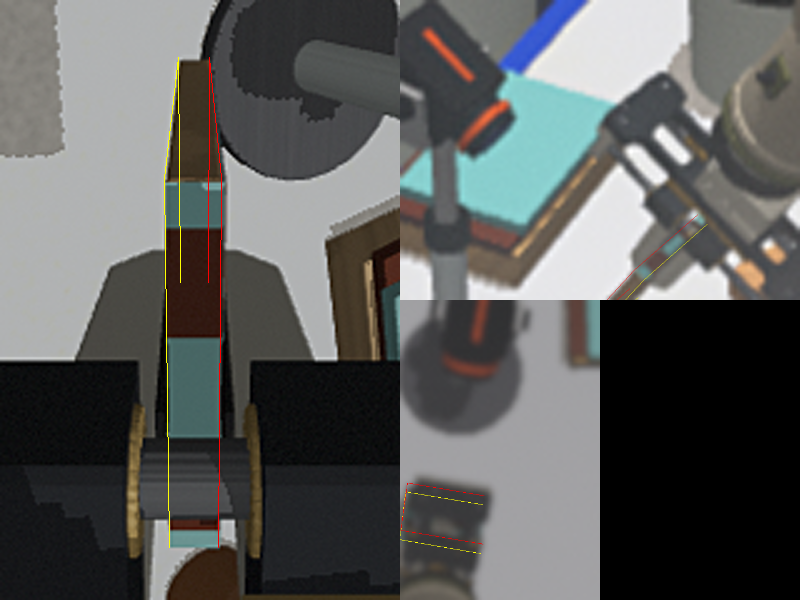

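In the wrist view the predicted outline matches the board at both ends of the top edge and at the bottom corner (59 px row in the crop), to within about 1 px. The TCP is within 0.5 mm of the goal, so I'm handing in.

```bash
python3 -c "
from plant import ticket,monitor
s=monitor.read_state();print(s['t'],s['tool_pos'],s['gripper_force'],abs(s['dq']).max());print(ticket.close_job())"
```

```text
14.2667 [ 0.57248037 -0.03047005  0.21960768] 29.999618232250214 0.0011892587742625836
the job is handed in; nothing more can be done
None
```

The patch board is held still in front of the inspection camera, its face measured as 150 mm from the lens and square to it (gripper within 0.5 mm and about 0.1° of the computed pose); the job was handed in at 14.3 s, and no verdict came back.

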